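# Show a grinding ball to the inspection camera on its sample tray

## Robot

A 7-joint arm with a two-finger parallel gripper is mounted at the origin on the work surface; the furniture and walls round the work are solid. World frame = base frame: x ahead of the robot, y to its left, z up, the work surface at z = 0. Lengths are in mm, angles in rad, forces in N, time in s.
With the tool pointing down it reaches from about 400 to 875 mm from the base axis. Payload 6.5 kg.
Tool frame: the origin (TCP) lies on the centre line of the jaws, within the pads' length; the fingertips stand bot.tip_reach ahead of it and the grasp point (between the pads) lies 8 mm behind it (bot.tip_reach is the distance from the TCP to the fingertips, in mm); z points along the fingers, x is the direction in which the jaws open and shut, and the axes are right-handed (so a half turn about z gives the same grasp; the last joint's range is limited). The gripper opens to 88 mm and grips with 3 to 60 N. Pads are 18 mm wide; open, the fingers measure 123 mm over their backs; the gripper's body (75 mm by 187 mm) begins 45 mm behind the grasp point.
Start: joints at [1.17, 0.536, -0.004, 1.538, 0.003, 1.067, -0.071], TCP at [213.573, -613.903, 249.716] pointing down, gripper open.
Joint ranges: [-2.7, 2.7], [-0.37, 2.16], [-1.27, 1.26], [0.24, 2.4], [-1.31, 4.45], [0.19, 1.91], [-2.76, 2.76]. Speed limits (rad/s): [2.39, 2.39, 3.14, 3.14, 3.14, 3.14, 3.14].

## Interface

Orientations are given as a unit quaternion [w, x, y, z].
In Python, from workcell import bot, eyes, sign_off gives the robot as it stands.
- The arm moves only by the tool step_arm, never from a script. Its argument "plan" is one flat list of numbers, 4 for each row, row after row: the shift along the world's x, y, z in m, then the turn about the world's z in rad. In form: [x, y, z, yaw, x, y, z, yaw, ...]. A call has 1 to 5 rows; each row shifts and turns the pose as measured when the row begins; what a row does not reach is not made up. A row lasts 1/12 s, in which the tool goes at most 41.7 mm and 7.16 degrees, less where a joint would pass 70% of its speed; a pose out of reach is approached as far as the arm can. A call is refused whole if a number of a shift passes 0.0417 or a number of a turn 0.125, either way. A call with a gripper value outside its range is refused whole. "grip" is the opening, from 0 (shut) to 1 (fully open), set as the call begins (left out, the last holds). The fingers move at their own pace and stop on an object; "squeeze" is the grip in N (left out, the last holds). Time passes only in rows, so rows that do not move let the fingers close. It gives the time, the measured TCP pose, the force and the opening at its end, in the units of the state.
- bot.observe(): the state, without advancing time (a new reading comes with each control period).
- eyes.read_camera(name): name is "side" or "top" or "wrist"; returns the picture (480x640x3 uint8, red, green, blue); there is no depth.
- eyes.camera_params(name): a dict with "camera_matrix" (3x3 intrinsics, pixels), "eye" and "orientation" of the camera in the world. Camera axes: x right, y up, looking along -z (the intrinsics and any distortion apply to the point x, -y, -z); pixel columns grow to the right and rows downward; lengths in mm; the calibration is good to about 2 mm. A picture is of the moment at which its call begins: read the wrist's pose just before it. camera_params takes no time and is no camera call; for the wrist camera it gives the pose at the moment of the call.
- sign_off(): hands the job in, once; it reports no verdict.
The state is a dict: "t": time; "joint_positions": joint angles; "qvel": joint speeds; "joint_torque": joint torques, N m; "tcp_pos": TCP position; "tcp_rot": TCP orientation; "force": force on the tool from outside, world axes, zero at the start; "ft_torque": the same for the moment, N m; "gripper_width": opening from 0.0 (shut) to 1.0 (fully open).
Only numpy, scipy, OpenCV 4.12 (cv2) and the standard library are available. Lean on these libraries where they do the work, as an engineer would, in place of code of your own. Each camera call takes 0.05 s, during which the arm holds its last target.

## Task

Take the larger steel grinding ball out of the wire basket, set it down in the larger cup of the sample tray without dropping it in, then lift the tray by its upright grip and carry it level, with the ball riding loose in its cup, to the inspection camera. Finish while still holding it there: tray level and still, cup end pointing at the lens, the ball at lens height and 13 cm straight out from the lens face. Leave the smaller ball in the basket and do not disturb the dropper bottles.

Things in the scene. Friction and masses are not known exactly. Their poses are not given: they have to be found in the camera images.
- ball_large_center (a point): centre of the larger ball: bare steel, 30 mm diameter, about 110 g, resting over a drain hole of the basket floor (centre 13.5 mm above that floor, about 22 mm above the worktop)
- ball_small_center (a point): centre of the smaller ball, bare steel, 20 mm diameter, resting over the other drain hole 47 mm from the larger one; it stays in the basket
- basket_floor (a point): middle of the perforated floor (upper face, about 9 mm above the worktop) of a loose stainless wire basket of 0.6 kg, 128 mm along its own x, 106 mm along its own y, rim 33 mm above the floor, walls 2 mm. The balls rest on its y axis, 23.5 mm either side of the middle, either way round: the free room beside each is along the basket's x, 47 mm to the wall each side
- tray: loose aluminium sample tray on the dark 2 mm bench mat, about 280 g; origin under its upright grip, at the feet's underside; own x points from the grip to the larger cup, z up. Plate x -78 to +66 mm, 56 mm wide, top 12 mm above the origin. Two white ring cups stand 8 mm high on it: the larger (26 mm outside, 18 mm inside) at x = +45 mm, the smaller (18 mm outside) at x = -45 mm, which stays empty
- tray_grip (a point): on the tray's upright grip, 50 mm above the tray's origin: an aluminium fin 34 mm along tray x, 10 mm thick along tray y (pinch it across its thickness), from the plate up to 66 mm above the origin; axes as the tray's
- tray_cup (a point): where the larger ball's centre lies when it rests on the rim of the larger cup: tray x = +45 mm, 32 mm above the tray's origin (the rim is at 20 mm); axes as the tray's. The ball sits loose and rolls out if the tray tips much
- focus (a point): the point in the air where the ball's centre is to be held: 130 mm straight out from the middle of the lens face of the inspection camera, 160 mm above the worktop. Its own x points from here level at the lens, z up. The camera stands fixed on a post: grey-white housing 58 mm square, round its lens an 80 mm ring lamp, whose front is the lens face; top 200 mm above the worktop
- dropper_2: white dropper bottle, 25 mm wide, 73 mm tall, standing loose in the gap between the wall and the blue water bath, beyond the right end of the mat; origin under its base. The bath is 240 mm tall, its lid's knob 300 mm; the wall runs slantwise behind the mat, about 0.60 m from the base axis
- dropper_3: brown dropper bottle, 25 mm wide, 73 mm tall, standing loose in the same gap; origin under its base

How it is judged (in metres and radians):
On the way, in this order (a step that is already met when the one before it is completed fails the run):
1. the larger ball is lifted clear of the basket, the smaller one left in it (height (world z) of ball_large_center above 0.062 m and height (world z) of ball_small_center below 0.03 m), for 0.1 s.
2. the larger ball rests in the larger cup of the standing tray, let go (distance between ball_large_center and tray_cup below 0.005 m and contact force between the fingers and ball_large below 0.05 N and height (world z) of tray below 0.008 m), for 0.2 s.
3. the tray is lifted with the ball in its cup (height (world z) of tray above 0.05 m and distance between ball_large_center and tray_cup below 0.006 m), for 0.2 s.
At the end, for the whole second after the job is handed in: Larger ball within 6 mm of its seat in the larger cup and its centre within 25 mm of the point 130 mm out from the lens face; tray level within 0.1 rad, still, in the fingers, cup end pointing at the lens within 0.7 rad (40 degrees), grip behind; smaller ball still in the basket (distance between ball_large_center and focus below 0.025 m and distance between ball_large_center and tray_cup below 0.006 m and angle between tray's own z axis and vertical below 0.1 rad and angle between the x axis of tray and the x axis of focus, either way round below 0.7 rad and x of tray_grip in the frame of focus below -0.01 m and contact force between the fingers and tray above 1 N and contact force between the fingers and ball_large below 0.05 N and height (world z) of tray above 0.08 m and linear speed of tray below 0.02 m/s and angular speed of tray below 0.15 rad/s and distance between ball_small_center and basket_floor below 0.05 m); the arm keeps its last pose, push and grip.
It fails at once if the tray is tipped more than 0.3 rad (17 degrees) (angle between tray's own z axis and vertical above 0.3 rad).
It fails at once if the ball is out of its cup while the tray is off the worktop (height (world z) of tray above 0.03 m and distance between ball_large_center and tray_cup above 0.012 m).
It fails at once if the ball is let go more than 15 mm above its seat (horizontal distance between ball_large_center and tray_cup below 0.03 m and z of ball_large_center in the frame of tray_cup above 0.015 m and contact force between the fingers and ball_large below 0.02 N).
It fails at once if the smaller ball leaves the basket (height (world z) of ball_small_center above 0.06 m or horizontal distance between ball_small_center and basket_floor above 0.075 m).
It fails at once if a dropper bottle is disturbed (distance of any of dropper_2, dropper_3 from where it was at the start of the episode above 0.03 m).
It also fails if it takes over 61 s, if anything falls off the work surface, if the arm or the gripper's body presses on something with over 40 N, if the wrist force passes 120 N, or if a joint passes its speed limit or range.

## Working session

There is one attempt and no reset: what is moved stays moved. The work goes in short steps, Python scripts to look and compute and a tool call to move; the robot and the scene stay as the last step left them, time stands still between calls to the robot, and variables do not carry over. Pictures are saved under pics/ and viewed, and the job is handed in when it is done.

Besides the shell and the picture viewer there is one more tool, called as name(argument=value, ...) on one line, values as JSON. step_arm: Moves the arm, as the interface text tells. Its arguments: {"type":"object","properties":{"plan":{"type":"array"},"grip":{"type":"number"},"squeeze":{"type":"number"}},"required":["plan"]}

```bash
ls; mkdir -p pics; python3 - <<'E'
from workcell import bot, eyes
import cv2
print(bot.observe(), bot.tip_reach)
for n in ("side","top","wrist"):
    p=eyes.camera_params(n); print(n,p)
    cv2.imwrite(f"pics/{n}0.png",eyes.read_camera(n)[:,:,::-1])
E
```

```text
pics
{'t': 0.0, 'joint_positions': array([ 1.16985249,  0.5371827 , -0.00445062,  1.53881116,  0.00262799,
        1.0672919 , -0.0712043 ]), 'qvel': array([-0.00084867, -0.0008455 ,  0.00014184,  0.00081465, -0.00021322,
       -0.00095995, -0.00069735]), 'joint_torque': array([-8.15838357e-04, -5.70979071e+01,  9.91400890e-01, -2.51600665e+01,
       -5.61220385e-02,  1.78754021e-02,  1.67653561e-04]), 'tcp_pos': array([ 213.34277345, -613.39027043,  248.85239676]), 'tcp_rot': array([-4.29144444e-04,  8.15049861e-01, -5.79390208e-01, -7.26439889e-04]), 'force': array([ 0.58342626,  0.60797753, -0.02647848]), 'ft_torque': array([ 0.01052642,  0.03276047, -0.03532571]), 'gripper_width': 1.0026106865771036} 11.0
side {'camera_matrix': array([[542.55074464,   0.        , 320.08060128],
       [  0.        , 542.55074464, 238.78653437],
       [  0.        ,   0.        ,   1.        ]]), 'eye': array([753.98428086, -54.61110651, 880.26805232]), 'orientation': array([0.89545199, 0.24177158, 0.09860834, 0.36053938])}
top {'camera_matrix': array([[548.30925719,   0.        , 317.61745971],
       [  0.        , 548.30925719, 240.01205351],
       [  0.        ,   0.        ,   1.        ]]), 'eye': array([286.68934777, 237.39671638, 956.9807289 ]), 'orientation': array([-0.69920813, -0.07162848,  0.07255662,  0.70761069])}
wrist {'camera_matrix': array([[340.92454024,   0.        , 318.10843432],
       [  0.        , 340.92454024, 238.94038505],
       [  0.        ,   0.        ,   1.        ]]), 'eye': array([ 277.15662673, -590.77469019,  382.56149733]), 'orientation': array([ 0.80783624, -0.10899686,  0.07773994, -0.57400069])}
```

View pics/side0.png

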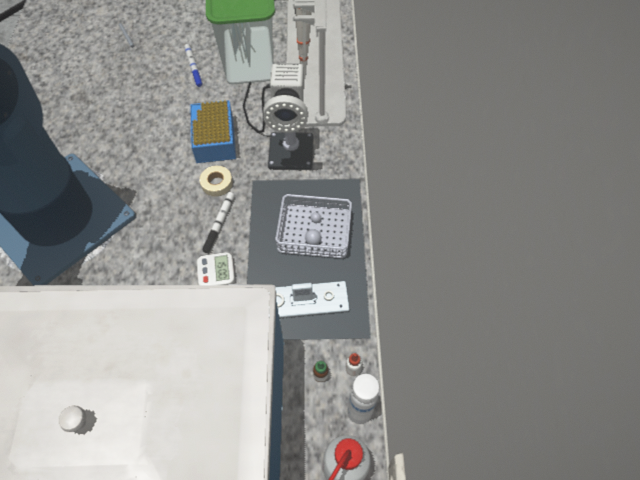

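View pics/top0.png

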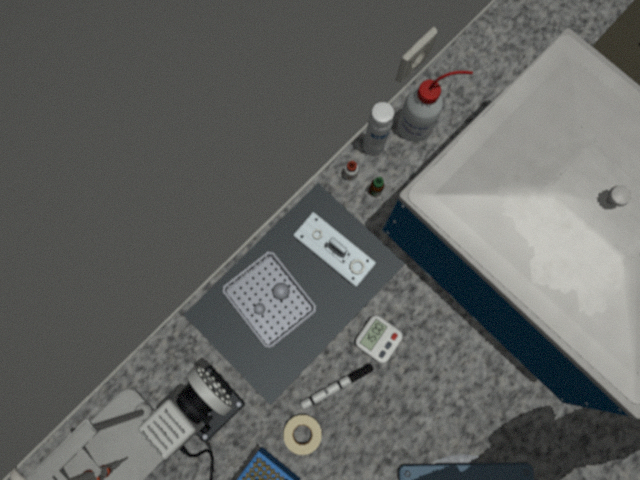

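View pics/wrist0.png

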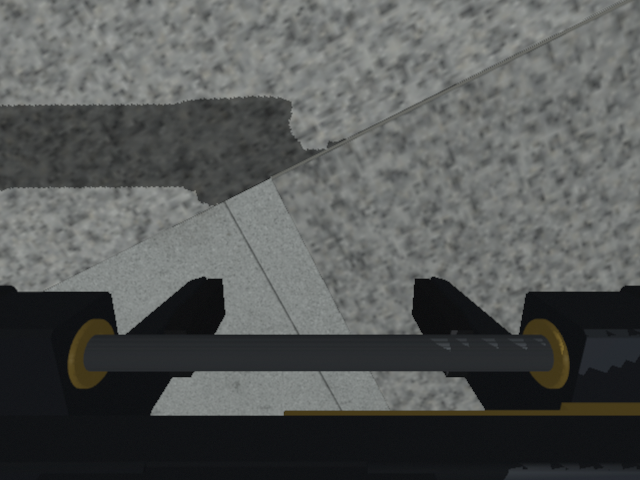

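```bash
cat > h.py <<'E'
import numpy as np, cv2
from scipy.spatial.transform import Rotation as R
from workcell import bot, eyes
def par(n):
    p=eyes.camera_params(n); q=p["orientation"]
    return p["camera_matrix"],np.array(p["eye"]),R.from_quat([q[1],q[2],q[3],q[0]]).as_matrix(),p
def ray(P,u,v):
    K,e,Rm=P[:3]; d=np.linalg.inv(K)@[u,v,1]; return e,Rm@(d*[1,-1,-1])
def onz(P,u,v,z):
    e,d=ray(P,u,v); return e+d*(z-e[2])/d[2]
def proj(P,X):
    K,e,Rm=P[:3]; c=Rm.T@(np.array(X,float)-e)*[1,-1,-1]; c=K@c; return c[:2]/c[2]
def tri(obs):
    A=np.zeros((3,3));b=np.zeros(3)
    for P,u,v in obs:
        e,d=ray(P,u,v); d=d/np.linalg.norm(d); M=np.eye(3)-np.outer(d,d); A+=M;b+=M@e
    x=np.linalg.solve(A,b)
    return x,[np.linalg.norm((np.eye(3)-np.outer(d/np.linalg.norm(d),d/np.linalg.norm(d)))@(x-e)) for e,d in [ray(*o) for o in obs]]
E
python3 - <<'E'
from h import *
print({k:v for k,v in par("top")[3].items() if k not in("camera_matrix",)})
t=cv2.imread("pics/top0.png");s=cv2.imread("pics/side0.png")
cv2.imwrite("pics/t_a.png",cv2.resize(t[200:360,210:410],None,fx=4,fy=4,interpolation=2)[:600])
cv2.imwrite("pics/s_a.png",cv2.resize(s[180:340,240:380],None,fx=3.75,fy=3.75,interpolation=2)[:600])
cv2.imwrite("pics/t_c.png",cv2.resize(t[350:460,130:260],None,fx=5,fy=5,interpolation=2)[:600])
cv2.imwrite("pics/s_c.png",cv2.resize(s[50:180,240:340],None,fx=4.6,fy=4.6,interpolation=2)[:600])
T=par("top");S=par("side")
for n,P,pts in (("top",T,[(319,185),(407,265),(270,402),(186,312)]),("side",S,[(252,180),(360,180),(369,338)])):
    for p in pts: print(n,p,onz(P,*p,2).round(0))
E
```

```text
{'eye': array([286.68934777, 237.39671638, 956.9807289 ]), 'orientation': array([-0.69920813, -0.07162848,  0.07255662,  0.70761069])}
top (319, 185) [587. 231.   2.]
top (407, 265) [438.  78.   2.]
top (270, 402) [208. 318.   2.]
top (186, 312) [360. 464.   2.]
side (252, 180) [204. 317.   2.]
side (360, 180) [360. 467.   2.]
side (369, 338) [592. 231.   2.]
```

View pics/t_a.png

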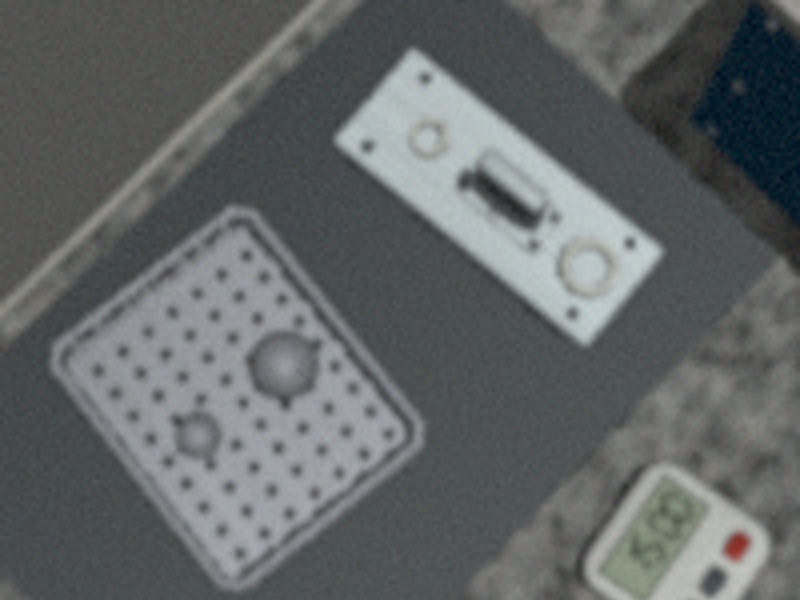

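View pics/s_a.png

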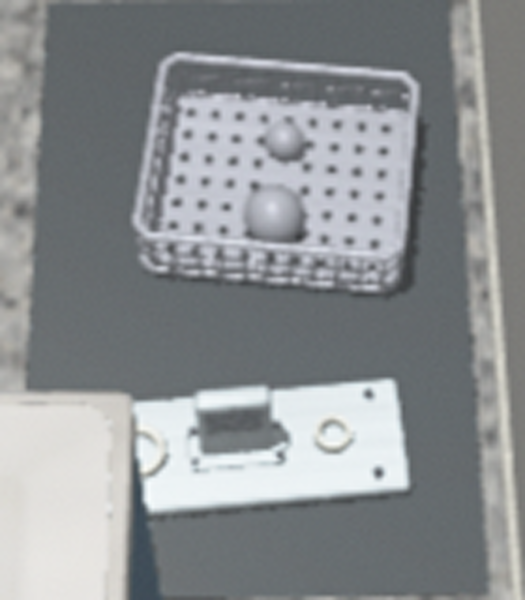

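View pics/t_c.png

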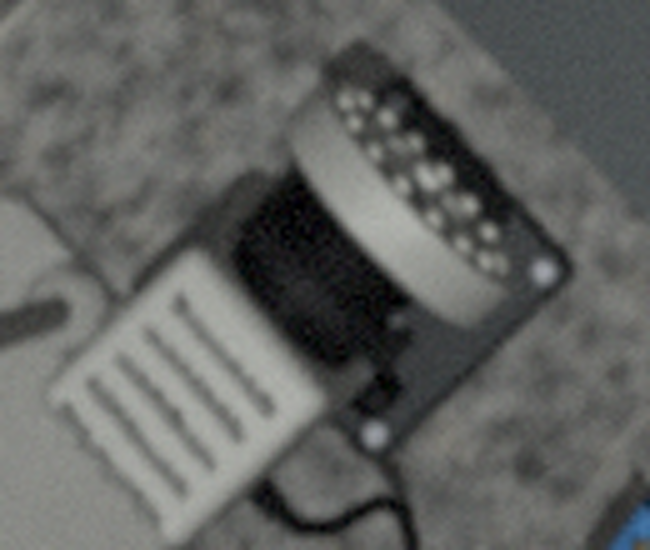

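View pics/s_c.png

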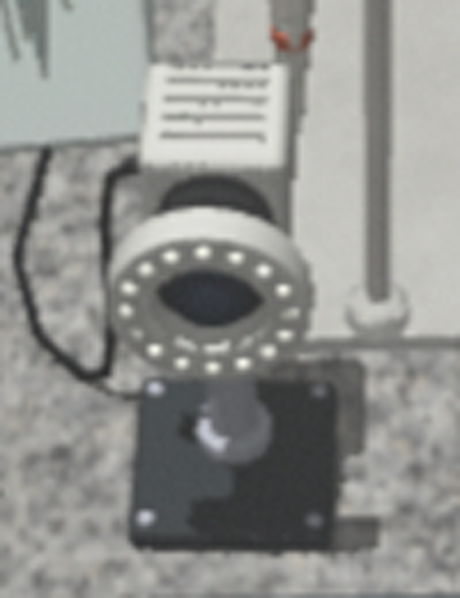

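```bash
python3 - <<'E'
from h import *
T=par("top");S=par("side")
def t(u,v,z): return onz(T,210+u/4,200+v/4,z).round(1)
def s(u,v,z): return onz(S,240+u/3.75,180+v/3.75,z).round(1)
print("ball L",t(284,365,22),s(275,213,22), tri([(T,210+284/4,200+365/4),(S,240+275/3.75,180+213/3.75)]))
print("ball s",t(198,436,18),s(285,138,18))
print("rim z42", [t(u,v,42) for u,v in [(237,205),(425,430),(233,592),(50,360)]], [s(u,v,42) for u,v in [(160,53),(416,75),(408,262),(133,232)]])
c=[t(u,v,14) for u,v in [(413,47),(666,250),(588,347),(334,138)]]
print("tray corners",c,np.mean(c,0)); print([np.linalg.norm(c[i]-c[i-1]) for i in range(4)])
print("tray side",s(395,378,14),s(411,490,14))
print("cups",t(587,266,22),t(427,138,22),"side small",s(334,433,22))
print("grip top side",[s(u,v,68) for u,v in [(197,395),(268,388)]],"top view", [t(u,v,68) for u,v in [(487,149),(550,196)]])
for nm,(u,v) in {"bath a":(400,195),"b":(570,30),"c":(640,410),"knob":(620,195)}.items(): print(nm,onz(T,u,v,240).round())
for u,v in [(0,288),(275,288),(270,480)]: print("bath s",onz(S,u,v,240).round())
print("droppers",onz(T,352,168,73),onz(T,378,184,73),onz(S,353,356,73),onz(S,320,364,73))
def tc(u,v): return (T,130+u/5,350+v/5)
def sc(u,v): return (S,240+u/4.6,50+v/4.6)
print("housing top", [onz(*tc(u,v),200).round() for u,v in [(48,397),(200,245),(330,398),(180,548)]],[onz(*sc(u,v),200).round() for u,v in [(147,68),(287,66),(288,168),(140,165)]])
print("base plate",[onz(*tc(u,v),8).round() for u,v in [(365,40),(572,265),(372,460)]],[onz(*sc(u,v),8).round() for u,v in [(132,540),(335,548),(340,375),(140,378)]])
# ring: lamps ellipse center side
print("ring centre side z160",onz(*sc(212,305),160).round(1))
E
```

```text
ball L [391.7 298.6  22. ] [393.4 299.5  22. ] (array([392.34336266, 299.39040187,  20.50632253]), [np.float64(0.8104832924413409), np.float64(0.8104832924413563)])
ball s [362.3 335.5  18. ] [364.8 335.9  18. ]
rim z42 [array([457.7, 317.3,  42. ]), array([361.7, 238.7,  42. ]), array([296.6, 318. ,  42. ]), array([392.7, 395.1,  42. ])] [array([295.2, 318. ,  42. ]), array([396.8, 396.9,  42. ]), array([465.7, 315.5,  42. ]), array([360.4, 237. ,  42. ])]
tray corners [array([533.3, 242.1,  14. ]), array([440.8, 132.9,  14. ]), array([398.8, 168. ,  14. ]), array([492.4, 277.3,  14. ])] [466.325 205.075  14.   ]
[np.float64(53.96156039256092), np.float64(143.11146005823568), np.float64(54.735820081551715), np.float64(143.9008339100229)]
tray side [493.9 277.3  14. ] [537.5 240.5  14. ]
cups [432.9 168.1  22. ] [490.2 236.4  22. ] side small [495.  234.1  22. ]
grip top side [array([452.8, 190.1,  68. ]), array([473. , 214.2,  68. ])] top view [array([475.2, 211.6,  68. ]), array([455.1, 186. ,  68. ])]
bath a [496. 123. 240.]
b [ 742. -134.  240.]
c [ 213. -166.  240.]
knob [ 493. -176.  240.]
bath s [ 245. -128.  240.]
bath s [503. 120. 240.]
bath s [665. -42. 240.]
droppers [593.56126525 175.44867402  73.        ] [564.79354218 132.41567406  73.        ] [606.24062126 168.92112229  73.        ] [578.50044348 124.94767092  73.        ]
housing top [array([192., 473., 200.]), array([230., 434., 200.]), array([191., 398., 200.]), array([154., 436., 200.])] [array([166., 430., 200.]), array([204., 469., 200.]), array([243., 430., 200.]), array([202., 392., 200.])]
base plate [array([282., 431.,   8.]), array([208., 360.,   8.]), array([147., 425.,   8.])] [array([209., 359.,   8.]), array([276., 418.,   8.]), array([209., 490.,   8.]), array([144., 426.,   8.])]
ring centre side z160 [243.8 386.5 160. ]
```

```bash
python3 - <<'E'
from h import *
T=par("top");S=par("side")
n=np.array([.716,.698,0]);w=np.array([.698,-.716,0])
# wall edge: top px and side px
for z in (0,50,100):
    print(z,[round(float(onz(T,u,v,z)@n),1) for u,v in [(210+5/4,200+330/4),(210+340/4,200),(100,372)]],[round(float(onz(S,240+u/3.75,180+v/3.75,z)@n),1) for u,v in [(480,100),(510,560)]])
s=cv2.imread("pics/side0.png")
# LED bright spots on ring
c=s[95:145,255:315]; g=cv2.cvtColor(c,cv2.COLOR_BGR2GRAY)
m=((g>225)).astype(np.uint8); k,l,st,ce=cv2.connectedComponentsWithStats(m)
print([(st[i,4],(ce[i]+[255,95]).round(1)) for i in range(1,k)])
for nm,p in dict(cup=(433,167.5),orig=(462.5,201.5),ball=(392.5,299),small=(363.5,335.7),bathcorner=(500,121)).items():
    p=np.array([*p,0]);print(nm,p@n,p@w)
E
```

```text
0 [589.2, 592.4, 610.3] [596.8, 597.6]
50 [577.8, 580.9, 597.8] [591.4, 592.2]
100 [566.4, 569.3, 585.3] [586.0, 586.7]
[(np.int32(2), array([283.5, 104. ])), (np.int32(2), array([276.5, 105. ])), (np.int32(1), array([291., 105.])), (np.int32(1), array([297., 108.])), (np.int32(1), array([301., 112.])), (np.int32(2), array([273. , 125.5])), (np.int32(1), array([292., 128.]))]
cup 426.943 182.30399999999997
orig 471.79699999999997 178.551
ball 489.73199999999997 59.880999999999986
small 494.58459999999997 13.361800000000002
bathcorner 442.45799999999997 262.364
```

step_arm(plan=[0.01,0.01,0.041,0,0.01,0.01,0.041,0,0.02,0.02,0.035,0,0.03,0.03,0.02,0], grip=0)

```text
t: 0.48
tcp_pos: [270.3, -546.5, 377.0]
tcp_rot: [-0.002, 0.811, -0.585, -0.009]
force: [0.6, -0.9, 0.5]
gripper_width: 0.715
```

step_arm(plan=[0.02,0.036,0.002,0.12,0.02,0.036,0.002,0.12,0.02,0.036,0,0.12,0.02,0.036,0,0.12,0.02,0.036,0,0.12])

```text
t: 0.9
tcp_pos: [373.5, -364.5, 387.2]
tcp_rot: [0.003, 0.95, -0.311, -0.003]
force: [0.5, -0.4, -0.0]
gripper_width: 0.343
```

step_arm(plan=[0.016,0.038,0,0.12,0.016,0.038,0,0.12,0.016,0.038,0,0.12,0.016,0.038,0,0.12,0.016,0.038,0,0.12])

```text
t: 1.32
tcp_pos: [452.4, -171.8, 387.1]
tcp_rot: [0.005, 1.0, -0.004, -0.002]
force: [0.9, 0.0, 0.5]
gripper_width: 0.0
```

step_arm(plan=[0,0.04,0,0.12,0,0.04,0,0.12,0,0.04,0,0.12,0,0.04,0,0.12,0,0.04,0,0.12])

```text
t: 1.73
tcp_pos: [452.3, 36.4, 386.6]
tcp_rot: [0.005, 0.953, 0.303, -0.0]
force: [1.1, -0.4, 0.4]
gripper_width: 0.006
```

step_arm(plan=[0.005,0.04,0,0.12,0.005,0.04,0,0.12,0.01,0.035,0,0.03,0.01,0.025,0,0,0,0,0,0])

```text
t: 2.15
tcp_pos: [478.6, 190.7, 387.3]
tcp_rot: [0.004, 0.897, 0.442, 0.002]
force: [-0.7, -0.8, -0.3]
gripper_width: 0.001
```

```bash
python3 - <<'E'
from h import *
o=bot.observe();q=o["tcp_rot"];print(o["t"],o["tcp_pos"],np.degrees(2*np.arctan2(q[2],q[1])),o["joint_positions"].round(2))
W=par("wrist");cv2.imwrite("pics/w1.png",eyes.read_camera("wrist")[:,:,::-1]);
import pickle;pickle.dump(W,open("w1.pkl","wb"))
cv2.imwrite("pics/t1.png",eyes.read_camera("top")[:,:,::-1])
E
```

```text
2.15 [478.63821332 190.71106073 387.27670885] 52.476731362992716 [ 0.19  0.26 -0.8   1.68  0.21  1.28  0.26]
```

View pics/w1.png

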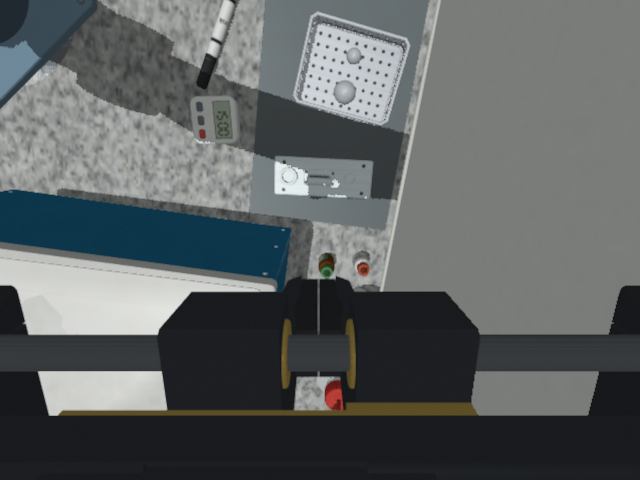

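View pics/t1.png

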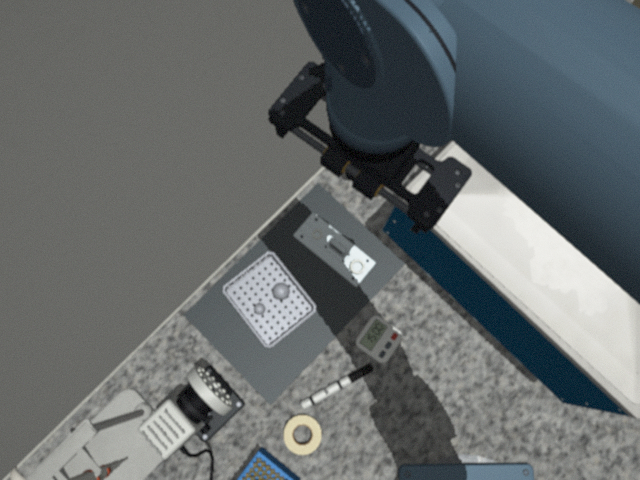

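```bash
cat > kin.py <<'E'
import numpy as np
from scipy.spatial.transform import Rotation as R
rz=lambda a:R.from_euler('z',a).as_matrix(); ry=lambda a:R.from_euler('y',a).as_matrix()
def pts(q,s,psi,H,L1,L2,L3):
    s=np.asarray(s)
    q=np.array(q)*s
    A=rz(psi+q[0])@ry(q[1]); sh=np.array([0,0,H]); el=sh+A@[0,0,L1]
    B=A@rz(q[2])@ry(q[3]); wr=el+B@[0,0,L2]
    C=B@rz(q[4])@ry(q[5]); tc=wr+C@[0,0,L3]
    return el,wr,tc,C
E
python3 - <<'E'
from h import *; from kin import *
from scipy.optimize import least_squares
import itertools
o=bot.observe()
D=[([1.16985249,0.5371827,-0.00445062,1.53881116,0.00262799,1.0672919,-0.0712043],[213.34,-613.39,248.85],[-4.29144444e-04,8.15049861e-01,-5.79390208e-01,-7.26439889e-04]),(o["joint_positions"],o["tcp_pos"],o["tcp_rot"])]
best=[]
for s1,s3,s5 in itertools.product((1,-1),repeat=3):
    s=[s1,1,s3,1,s5,1,1]
    def f(p):
        r=[]
        for q,t,rot in D:
            el,wr,tc,C=pts(q,s,*p); r+=list((tc-t)); Rt=R.from_quat([rot[1],rot[2],rot[3],rot[0]]).as_matrix(); r+=list(300*(C[:,2]-Rt[:,2]))
        return r
    for p0 in (0,-2.4,2.4):
        l=least_squares(f,[p0,350,420,420,200]); best.append((l.cost,s,l.x.round(3)))
best.sort(key=lambda b:b[0])
for b in best[:5]: print(b)
print(pts(o["joint_positions"],best[0][1],*best[0][2])[:3])
E
```

```text
(np.float64(3.194358179275773), [-1, 1, -1, 1, -1, 1, 1], array([-6.90000e-02, -4.67180e+01,  5.35561e+02,  4.28516e+02,
       -4.10670e+01]))
(np.float64(12.36215315911226), [-1, 1, 1, 1, 1, 1, 1], array([ 6.2150000e+00,  1.4683420e+04,  1.7298660e+03, -2.3864300e+02,
        1.6036936e+04]))
(np.float64(12.362153159112435), [-1, 1, 1, 1, 1, 1, 1], array([-6.9000000e-02,  1.4683420e+04,  1.7298660e+03, -2.3864300e+02,
        1.6036936e+04]))
(np.float64(444.3609699603625), [1, 1, -1, 1, -1, 1, 1], array([-2.4050000e+00, -7.9484415e+04,  1.9398620e+03, -5.3801100e+02,
       -7.7826850e+04]))
(np.float64(473.710462690105), [1, 1, 1, 1, 1, 1, 1], array([-2.4100000e+00, -6.6477570e+04,  3.0079770e+03, -1.1350000e+03,
       -6.3614437e+04]))
(array([133.1644305 , -36.00874798, 470.77227937]), array([478.46498826, 185.87912643, 347.64933973]), array([478.25590256, 186.29371918, 388.71371462]))
```

step_arm(plan=[0.004,-0.006,-0.03,-0.044,0,0,-0.04,0,0,0,-0.04,0,0,0,-0.04,0,0,0,-0.04,0])

```text
t: 2.67
tcp_pos: [488.0, 172.0, 199.4]
tcp_rot: [0.01, 0.911, 0.413, 0.009]
force: [0.9, 0.3, -0.0]
gripper_width: 0.006
```

step_arm(plan=[0,0,-0.04,0,0,0,-0.035,0,0,0,-0.02,0,0,0,0,0])

```text
t: 3.0
tcp_pos: [483.3, 158.3, 93.6]
tcp_rot: [0.013, 0.913, 0.408, 0.002]
force: [-1.0, -0.4, 0.3]
gripper_width: 0.01
```

```bash
python3 - <<'E'
from h import *
o=bot.observe();q=o["tcp_rot"];print(o["t"],o["tcp_pos"],o["force"],np.degrees(2*np.arctan2(q[2],q[1])),o["joint_positions"].round(2))
W=par("wrist");cv2.imwrite("pics/w2.png",eyes.read_camera("wrist")[:,:,::-1]);
for x in [(462.5,201.5,68),(433,167.5,22),(482,185,20)]: print(proj(W,x))
E
```

```text
3.0 [483.28279304 158.2866471   93.63608131] [-1.04039566 -0.38971856  0.30646917] 48.12602698300916 [ 0.04  0.61 -0.58  1.99  0.56  0.7  -0.06]
[358.18043873 198.34282829]
[274.45189537 185.74202686]
[349.78482837 225.31364481]
```

View pics/w2.png

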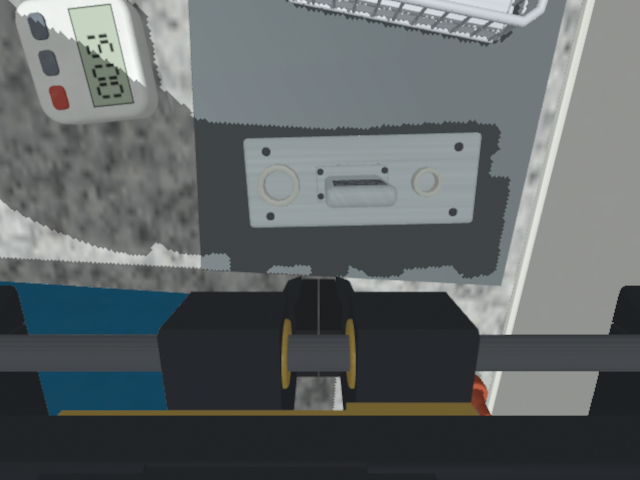

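step_arm(plan=[0.002,0.015,0,0.015,0,0.012,0,0.01,0,0,0,0])

```text
t: 3.3
tcp_pos: [489.0, 185.8, 99.4]
tcp_rot: [0.014, 0.909, 0.418, 0.005]
force: [0.4, 0.4, -0.1]
gripper_width: 0.002
```

step_arm(plan=[-0.002,-0.001,-0.03,0,-0.001,-0.001,-0.025,0,0,0,-0.013,0,0,0,0,0])

```text
t: 3.63
tcp_pos: [492.4, 189.7, 37.0]
tcp_rot: [0.014, 0.908, 0.419, 0.014]
force: [-0.1, -0.0, 0.2]
gripper_width: 0.005
```

step_arm(plan=[-0.008,-0.004,-0.002,0,-0.006,0,-0.002,0,0,0,0,0])

```text
t: 3.88
tcp_pos: [478.9, 186.9, 35.5]
tcp_rot: [0.014, 0.908, 0.419, 0.016]
force: [-0.7, 0.4, -0.4]
gripper_width: 0.003
```

step_arm(plan=[-0.006,0.005,0,0,-0.006,0.005,0,0,-0.006,0.005,0,0,-0.006,0.005,0,0,0,0,0,0])

```text
t: 4.3
tcp_pos: [454.1, 208.5, 38.3]
tcp_rot: [0.015, 0.908, 0.418, 0.018]
force: [0.1, -0.6, -1.6]
gripper_width: 0.007
```

```bash
python3 - <<'E'
from h import *
o=bot.observe();q=o["tcp_rot"];print(o["t"],o["tcp_pos"],o["force"],np.degrees(2*np.arctan2(q[2],q[1])),o["joint_positions"].round(2))
W=par("wrist");cv2.imwrite("pics/w3.png",eyes.read_camera("wrist")[:,:,::-1]);
E
```

```text
4.3 [454.11101765 208.51997134  38.29025611] [ 0.13959391 -0.58956948 -1.58753334] 49.46215278660314 [-0.15  0.68 -0.49  2.05  0.68  0.54 -0.28]
```

View pics/w3.png

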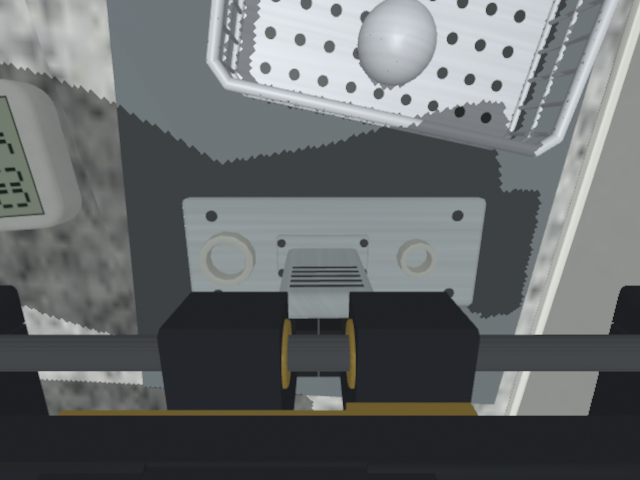

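step_arm(plan=[-0.005,0.004,-0.002,0,-0.005,0.004,-0.002,0,0,0,0,0,0.008,-0.007,0,0,0.006,-0.005,0.01,0])

```text
t: 4.77
tcp_pos: [457.6, 205.0, 43.3]
tcp_rot: [0.015, 0.907, 0.42, 0.017]
force: [-0.1, -0.8, -0.9]
gripper_width: 0.002
```

step_arm(plan=[0.002,-0.002,0.03,0,0,0,0.035,0,-0.01,0.015,0.035,-0.05,-0.02,0.03,0.02,-0.05,-0.02,0.03,0,-0.05], grip=0.6)

```text
t: 5.18
tcp_pos: [413.2, 269.2, 166.1]
tcp_rot: [0.016, 0.94, 0.34, 0.012]
force: [0.7, 0.8, -0.0]
gripper_width: 0.359
```

step_arm(plan=[-0.01,0.02,0,-0.04,0,0.005,0,0,0,0,0,0])

```text
t: 5.43
tcp_pos: [400.2, 301.1, 168.6]
tcp_rot: [0.013, 0.946, 0.324, 0.014]
force: [-0.6, -0.3, 0.1]
gripper_width: 0.585
```

```bash
python3 - <<'E'
from h import *
o=bot.observe();q=o["tcp_rot"];print(o["t"],o["tcp_pos"],o["force"],np.degrees(2*np.arctan2(q[2],q[1])),q,o["joint_positions"].round(2))
W=par("wrist");cv2.imwrite("pics/w4.png",eyes.read_camera("wrist")[:,:,::-1]);
cv2.imwrite("pics/t4.png",eyes.read_camera("top")[:,:,::-1])
for x in [(392.5,299,22),(363.5,335.7,19)]: print(proj(W,x))
import pickle;pickle.dump(W,open("w4.pkl","wb"))
E
```

```text
5.4333 [400.17898392 301.11194389 168.62353448] [-0.6231074  -0.34704855  0.05821545] 37.76553503012011 [0.01303456 0.94601575 0.32357574 0.01352953] [-0.24  0.47 -0.64  1.98  0.43  0.81 -0.48]
[306.59747666 219.98921716]
[305.54198455 162.77913403]
```

View pics/w4.png

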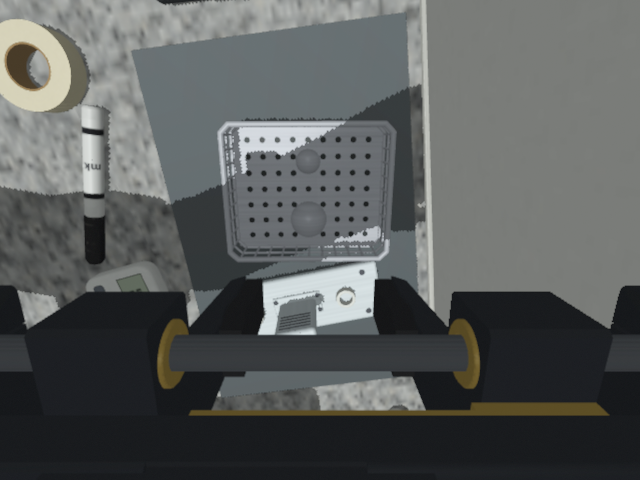

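View pics/t4.png

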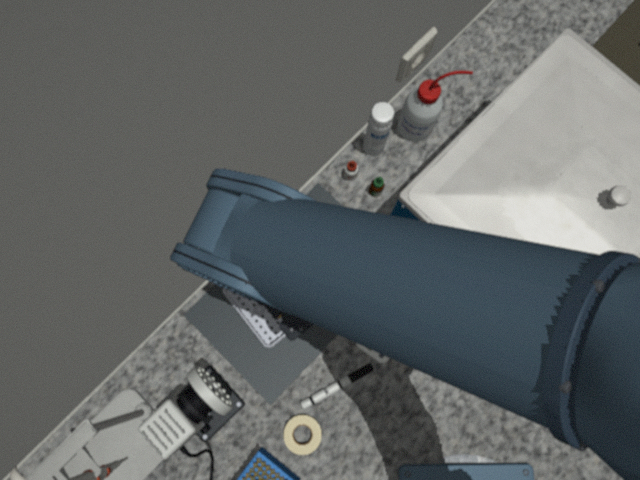

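step_arm(plan=[-0.004,0,-0.02,0,-0.003,0,-0.025,0,0,0,-0.025,0,0,0,-0.015,0,0,0,0,0])

```text
t: 5.95
tcp_pos: [398.9, 289.7, 78.2]
tcp_rot: [0.016, 0.948, 0.318, 0.012]
force: [-0.0, 0.0, 0.3]
gripper_width: 0.601
```

step_arm(plan=[-0.004,0.006,0,0.01,-0.002,0.004,0,0,0,0,0,0])

```text
t: 6.2
tcp_pos: [393.8, 297.0, 77.9]
tcp_rot: [0.017, 0.947, 0.322, 0.011]
force: [0.1, -0.1, 0.5]
gripper_width: 0.601
```

step_arm(plan=[-0.001,0.003,-0.01,0,0,0.002,-0.01,0,-0.001,0.002,-0.01,0,0,0.001,0,0,0,0,0,0])

```text
t: 6.62
tcp_pos: [393.3, 307.3, 47.2]
tcp_rot: [0.016, 0.947, 0.322, 0.013]
force: [0.6, -0.1, 0.4]
gripper_width: 0.596
```

```bash
python3 - <<'E'
from h import *
o=bot.observe();q=o["tcp_rot"];print(o["t"],o["tcp_pos"],o["force"],np.degrees(2*np.arctan2(q[2],q[1])),o["joint_positions"].round(2))
W=par("wrist");cv2.imwrite("pics/w5.png",eyes.read_camera("wrist")[:,:,::-1]);
for x in [(393.5,299.8,22),(363.5,335.7,19)]: print(proj(W,x))
E
```

```text
6.6167 [393.29702644 307.25090371  47.20471541] [ 0.6221119  -0.10822415  0.4238662 ] 37.54756809022755 [-0.39  0.67 -0.48  2.03  0.63  0.58 -0.68]
[309.37854686 296.01239346]
[304.7001515  204.24328874]
```

View pics/w5.png

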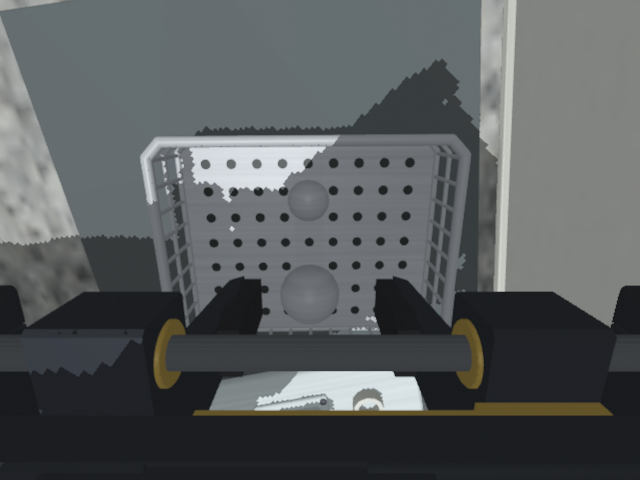

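step_arm(plan=[0,-0.005,0,0,0,-0.0025,-0.008,0,0,0,-0.008,0,0,0,-0.004,0,0,0,0,0])

```text
t: 7.08
tcp_pos: [393.6, 298.2, 25.7]
tcp_rot: [0.016, 0.947, 0.321, 0.013]
force: [1.0, -0.2, 0.0]
gripper_width: 0.605
```

step_arm(plan=[0,0.0015,-0.002,0,0,0,0,0,0,0,0,0,0,0,0,0,0,0,0,0], grip=0, squeeze=15)

```text
t: 7.5
tcp_pos: [393.5, 300.1, 23.2]
tcp_rot: [0.016, 0.947, 0.322, 0.013]
force: [0.1, -0.6, -2.0]
gripper_width: 0.33
```

step_arm(plan=[0,0,0,0,0,0,0,0,0,0,0,0])

```text
t: 7.75
tcp_pos: [393.5, 300.1, 23.4]
tcp_rot: [0.016, 0.947, 0.322, 0.013]
force: [1.0, 0.6, -1.2]
gripper_width: 0.327
```

step_arm(plan=[0,0,0.01,0,0,0,0.015,0,0,0,0.015,0,0,0,0.02,0,0,0,0.02,0])

```text
t: 8.17
tcp_pos: [390.5, 298.0, 105.1]
tcp_rot: [0.018, 0.946, 0.322, 0.009]
force: [0.7, 0.6, -1.3]
gripper_width: 0.327
```

step_arm(plan=[0,0,0.02,0,0,0,0.015,0,0,0,0,0,0,0,0,0])

```text
t: 8.5
tcp_pos: [391.6, 299.0, 147.5]
tcp_rot: [0.017, 0.946, 0.322, 0.013]
force: [-0.8, 0.7, -1.6]
gripper_width: 0.328
```

```bash
python3 - <<'E'
from h import *
o=bot.observe();q=o["tcp_rot"];print(o["t"],o["tcp_pos"],o["force"],o["gripper_width"],np.degrees(2*np.arctan2(q[2],q[1])),o["joint_positions"].round(2))
W=par("wrist");cv2.imwrite("pics/w6.png",eyes.read_camera("wrist")[:,:,::-1]);
E
```

```text
8.5 [391.55480789 299.00810204 147.52625463] [-0.7910998   0.72179614 -1.59359697] 0.3279497983550592 37.634198954688884 [-0.27  0.49 -0.62  2.01  0.47  0.77 -0.52]
```

View pics/w6.png

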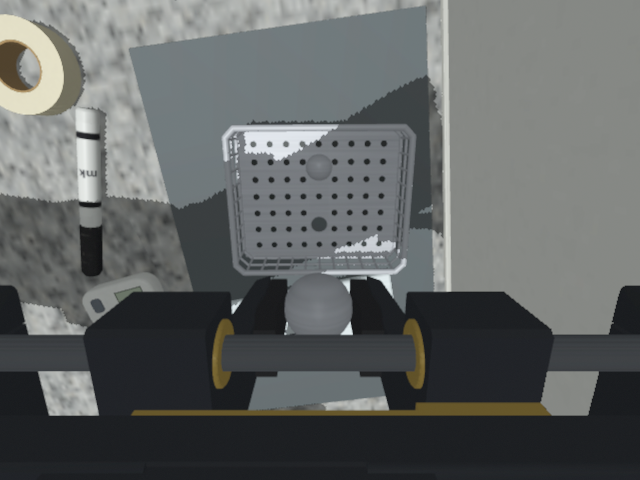

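step_arm(plan=[0.02,-0.025,0.02,0.05,0.02,-0.03,0.02,0.05,0.02,-0.03,0.01,0.05,0.015,-0.02,0,0.05,0,0,0,0])

```text
t: 8.97
tcp_pos: [464.3, 191.8, 195.0]
tcp_rot: [0.015, 0.905, 0.425, 0.01]
force: [-0.4, 0.2, -1.5]
gripper_width: 0.326
```

```bash
python3 - <<'E'
from h import *
import pickle
o=bot.observe();q=o["tcp_rot"];print(o["t"],o["tcp_pos"],o["gripper_width"],np.degrees(2*np.arctan2(q[2],q[1])),o["joint_positions"].round(2))
W=par("wrist");cv2.imwrite("pics/w7.png",eyes.read_camera("wrist")[:,:,::-1]);pickle.dump(W,open("w7.pkl","wb"))
cv2.imwrite("pics/s7.png",eyes.read_camera("side")[:,:,::-1])
E
```

```text
8.9667 [464.25539389 191.75604858 194.97884818] 0.3260214696646561 50.28050720821373 [ 0.06  0.44 -0.7   1.96  0.41  0.86  0.02]
```

View pics/w7.png

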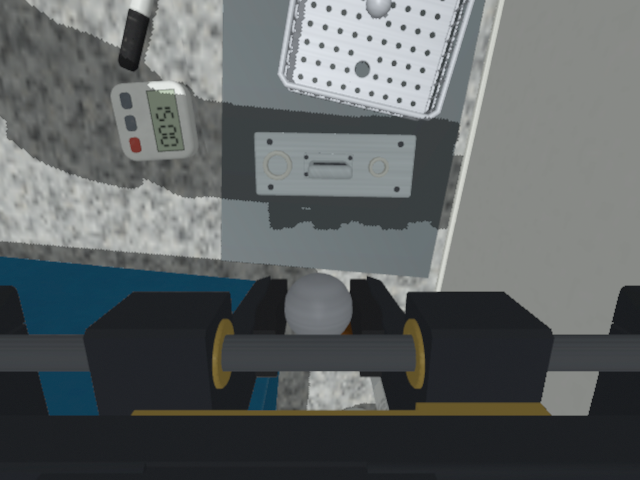

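View pics/s7.png

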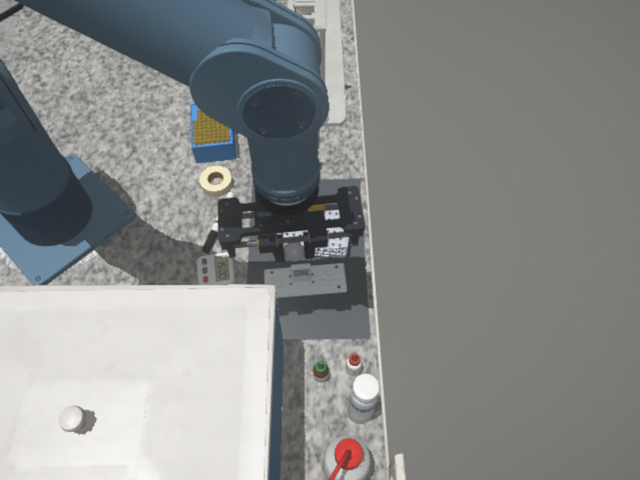

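Tray clearly visible in the wrist view: corners at about (255,132), (414,134), (411,195), (259,195); large cup (278,165); small cup (377,167); fin top near (330,171).

```bash
cat > cups.py <<'E'
from h import *
def cups(img,W,uv0,r,name):
    x0,y0=int(uv0[0])-r,int(uv0[1])-r
    c=cv2.resize(img[y0:y0+2*r,x0:x0+2*r],None,fx=8,fy=8,interpolation=cv2.INTER_CUBIC); cv2.imwrite(name,c)
    return c,x0,y0
E
python3 - <<'E'
from cups import *
import pickle
W=pickle.load(open("w7.pkl","rb")); img=cv2.imread("pics/w7.png")
c=cv2.resize(img[125:205,245:425],None,fx=4.4,fy=4.4,interpolation=cv2.INTER_CUBIC); cv2.imwrite("pics/w7a.png",c)
# plate mask: bright in the shade vs mat
g=cv2.GaussianBlur(img,(3,3),0).min(2)
m=((g>95)).astype(np.uint8); m[:125]=0;m[205:]=0;m[:,:245]=0;m[:,425:]=0
m=cv2.morphologyEx(m,cv2.MORPH_CLOSE,np.ones((7,7)))
cn=max(cv2.findContours(m,0,2)[0],key=cv2.contourArea)
r=cv2.minAreaRect(cn);b=cv2.boxPoints(r);print(r)
p=np.array([onz(W,*x,14) for x in b]);print(p.round(1),p.mean(0),[np.linalg.norm(p[i]-p[i-1]).round(1) for i in range(4)])
for uv in [(278,165),(377,167)]: print(onz(W,*uv,22))
print("fin ends",onz(W,309,171,68),onz(W,352,171,68))
E
```

```text
((334.0311279296875, 164.41238403320312), (161.2239227294922, 62.85066604614258), 1.123302698135376)
[[412.4 157.9  14. ]
 [372.6 196.5  14. ]
 [464.8 303.3  14. ]
 [509.9 270.6  14. ]] [439.92393941 232.06279807  14.        ] [np.float64(149.0), np.float64(55.3), np.float64(141.0), np.float64(55.8)]
[407.42854085 194.51944507  22.        ]
[464.22578052 260.16555748  22.        ]
fin ends [425.3777458  216.00030395  68.        ] [445.91708089 240.70928556  68.        ]
```

View pics/w7a.png

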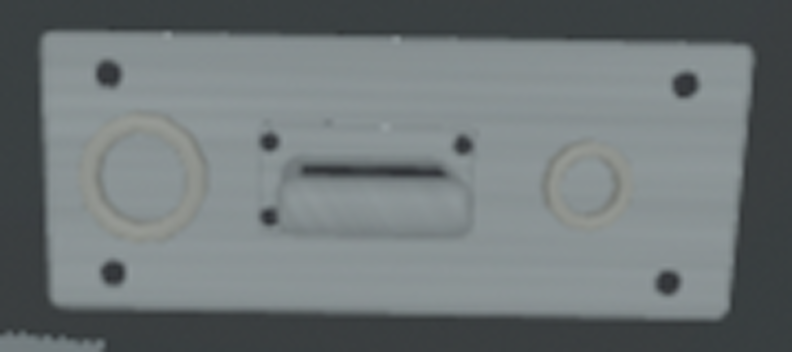

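```bash
python3 - <<'E'
from cups import *
import pickle
W=pickle.load(open("w7.pkl","rb"))
f=lambda u,v,z: onz(W,245+u/4.4,125+v/4.4,z)
A=f(144,177,22);B=f(587,185,22);d=A-B
print(A,B,np.linalg.norm(d),np.degrees(np.arctan2(d[1],d[0])),(A+B)/2)
F=f(376,208,68);print("fin",F)
h=[f(*p,14) for p in [(109,74),(113,272),(684,85),(668,283)]];print(np.round(h,1),np.mean(h,0));d=h[0]+h[1]-h[2]-h[3];print(np.degrees(np.arctan2(d[1],d[0])))
n=np.array([.716,.698,0]);w=np.array([.698,-.716,0]);print("cup n w",A@n,A@w,"fin",F@n,F@w)
E
```

```text
[407.42188758 194.20605223  22.        ] [465.04889656 261.09452671  22.        ] 88.28895844598208 -130.74617122395458 [436.23539207 227.65028947  22.        ]
fin [436.35091775 227.73182635  68.        ]
[[387.9 201.1  14. ]
 [417.8 175.2  14. ]
 [463.2 288.5  14. ]
 [493.6 262.7  14. ]] [440.61375908 231.87599494  14.        ]
-130.82584461231858
cup n w 427.2698959597552 145.32894413361197 fin 471.38407190156664 141.51695292833796
```

step_arm(plan=[-0.008,0,0,0.12,-0.008,0,0,0.12,-0.008,0,0,0.12,-0.008,0,0,0.12,-0.008,0,0,0.12])

```text
t: 9.48
tcp_pos: [414.5, 202.5, 191.3]
tcp_rot: [0.007, 0.731, 0.682, 0.012]
force: [-0.9, -0.1, -0.8]
gripper_width: 0.328
```

step_arm(plan=[-0.008,0,0,0.12,-0.004,0,0,0.12,0,0,0,0.12,0,0,0,0.12,0,0,0,0.12])

```text
t: 9.9
tcp_pos: [391.3, 209.6, 188.2]
tcp_rot: [0.0, 0.486, 0.874, 0.011]
force: [-0.8, -0.1, -1.9]
gripper_width: 0.326
```

step_arm(plan=[0,0,0,0.12,0,0,0,0.12,0,0,0,0])

```text
t: 10.15
tcp_pos: [386.4, 213.6, 186.4]
tcp_rot: [-0.004, 0.37, 0.929, 0.01]
force: [-0.2, -0.5, -0.7]
gripper_width: 0.326
```

```bash
python3 - <<'E'
from h import *
o=bot.observe();q=o["tcp_rot"];print(o["t"],o["tcp_pos"],o["gripper_width"],np.degrees(2*np.arctan2(q[2],q[1])),o["joint_positions"].round(2))
M=R.from_quat([q[1],q[2],q[3],q[0]]).as_matrix();print("tool z",M[:,2].round(3))
W=par("wrist");cv2.imwrite("pics/w8.png",eyes.read_camera("wrist")[:,:,::-1])
for y in (-3,0,3): print(y,proj(W,o["tcp_pos"]+M@[0,y,1.3]))
cv2.imwrite("pics/t8.png",eyes.read_camera("top")[:,:,::-1])
E
```

```text
10.15 [386.35156353 213.62993605 186.42030502] 0.32576265914058 136.5145851922998 [ 0.3   0.51 -1.1   2.09  0.58  0.88  1.25]
tool z [ 0.001  0.022 -1.   ]
-3 [316.50059276 301.92581346]
0 [316.50657421 308.23035512]
3 [316.51249145 314.46722567]
```

View pics/w8.png

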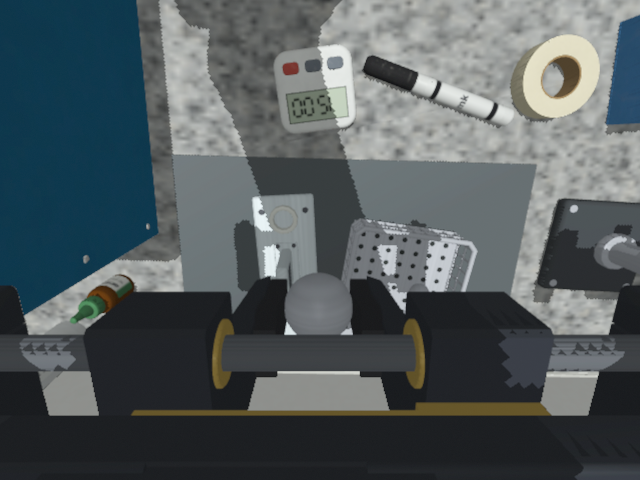

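step_arm(plan=[0.01,-0.01,-0.01,0.02,0.01,-0.009,-0.015,0.02,0,0,-0.015,0,0,0,-0.015,0,0,0,-0.01,0])

```text
t: 10.67
tcp_pos: [406.8, 197.4, 120.6]
tcp_rot: [-0.002, 0.361, 0.932, 0.012]
force: [-0.4, -0.2, -1.0]
gripper_width: 0.326
```

step_arm(plan=[0,0,-0.012,0,0,0,-0.008,0,0,0,-0.004,0,0,0,0,0,0,0,0,0])

```text
t: 11.08
tcp_pos: [404.7, 198.8, 93.8]
tcp_rot: [-0.003, 0.364, 0.931, 0.01]
force: [-0.7, -1.0, -0.5]
gripper_width: 0.324
```

step_arm(plan=[0.002,-0.003,-0.01,0,0.001,-0.0015,-0.01,0,0,0,-0.01,0,0,0,-0.007,0,0,0,0,0])

```text
t: 11.5
tcp_pos: [409.8, 194.0, 54.8]
tcp_rot: [-0.002, 0.365, 0.931, 0.012]
force: [0.5, -0.5, -0.5]
gripper_width: 0.327
```

```bash
python3 - <<'E'
from h import *
o=bot.observe();q=o["tcp_rot"];print(o["t"],o["tcp_pos"],o["gripper_width"],np.degrees(2*np.arctan2(q[2],q[1])),o["joint_positions"].round(2))
W=par("wrist");cv2.imwrite("pics/w9.png",eyes.read_camera("wrist")[:,:,::-1])
print(proj(W,(406.9,193.6,22)),proj(W,(406.9,193.6,34)))
E
```

```text
11.5 [409.78889878 193.95516919  54.84500629] 0.3270258862343392 137.14297111868888 [ 0.14  0.72 -0.83  2.13  0.88  0.66  1.08]
[319.73055623 275.27817691] [320.09088983 284.83272925]
```

View pics/w9.png

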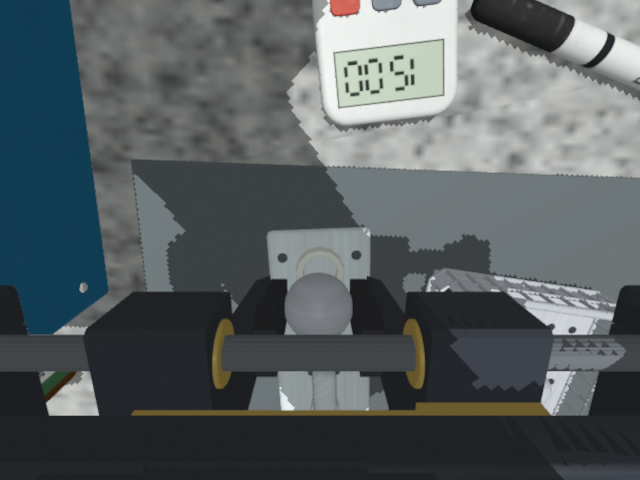

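step_arm(plan=[-0.003,-0.001,-0.006,0,0,0,-0.005,0,0,0,-0.003,0,0,0,0,0])

```text
t: 11.88
tcp_pos: [406.9, 193.2, 40.5]
tcp_rot: [-0.001, 0.365, 0.931, 0.012]
force: [-0.5, -0.4, -0.0]
gripper_width: 0.327
```

```bash
python3 - <<'E'
from h import *
o=bot.observe();q=o["tcp_rot"];print(o["t"],o["tcp_pos"],o["force"])
M=R.from_quat([q[1],q[2],q[3],q[0]]).as_matrix();print("tool z",M[:,2].round(3))
W=par("wrist");cv2.imwrite("pics/w10.png",eyes.read_camera("wrist")[220:400,220:420,::-1].repeat(3,0).repeat(3,1))
print(proj(W,(405.5,192.1,22)),proj(W,o["tcp_pos"]+M@[0,-1,1.3]))
E
```

```text
11.8833 [406.9399107  193.2084323   40.45003783] [-0.50777913 -0.39218148 -0.00109755]
tool z [ 0.007  0.024 -1.   ]
[316.92047548 287.69908186] [316.51719465 306.1862989 ]
```

View pics/w10.png

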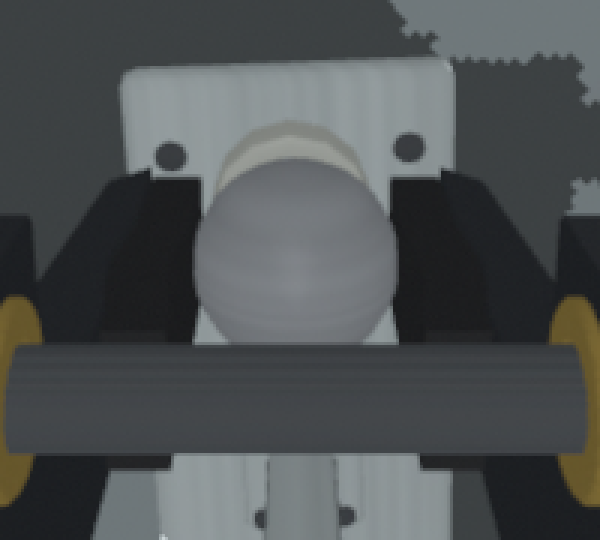

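step_arm(plan=[-0.0013,-0.0013,-0.002,0,0,0,-0.0015,0,0,0,0,0])

```text
t: 12.18
tcp_pos: [406.0, 192.1, 37.2]
tcp_rot: [-0.001, 0.365, 0.931, 0.013]
force: [-0.6, 0.4, -1.5]
gripper_width: 0.325
```

step_arm(plan=[-0.0005,0,-0.001,0,0,0,-0.001,0,0,0,0,0])

```text
t: 12.43
tcp_pos: [405.7, 192.4, 35.4]
tcp_rot: [-0.001, 0.365, 0.931, 0.013]
force: [-0.4, -0.6, -0.5]
gripper_width: 0.329
```

step_arm(plan=[0,0,-0.001,0,0,0,0,0])

```text
t: 12.6
tcp_pos: [406.3, 192.9, 34.8]
tcp_rot: [-0.0, 0.365, 0.931, 0.014]
force: [-0.3, -1.0, -0.0]
gripper_width: 0.324
```

```bash
python3 - <<'E'
from h import *
o=bot.observe();q=o["tcp_rot"];print(o["t"],o["tcp_pos"],o["force"])
cv2.imwrite("pics/w11.png",eyes.read_camera("wrist")[220:400,220:420,::-1].repeat(3,0).repeat(3,1))
E
```

```text
12.6 [406.30662149 192.8514076   34.79285331] [-0.34213071 -1.03781431 -0.04537367]
```

View pics/w11.png

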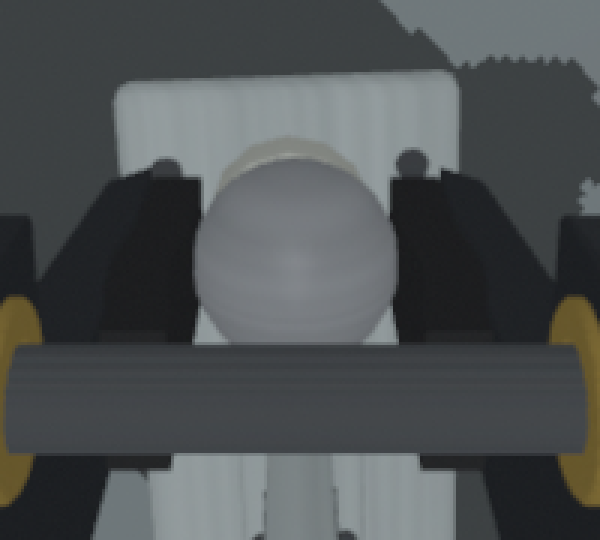

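step_arm(plan=[-0.0005,-0.0005,0,0,0,0,0,0], grip=0.36)

```text
t: 12.82
tcp_pos: [405.8, 192.3, 34.8]
tcp_rot: [-0.0, 0.365, 0.931, 0.014]
force: [0.4, 0.3, -0.2]
gripper_width: 0.359
```

```bash
python3 - <<'E'
from h import *
o=bot.observe();q=o["tcp_rot"];print(o["t"],o["tcp_pos"],o["force"],o["gripper_width"])
cv2.imwrite("pics/w12.png",eyes.read_camera("wrist")[220:400,220:420,::-1].repeat(3,0).repeat(3,1))
E
```

```text
12.8167 [405.84668582 192.31983554  34.8210394 ] [ 0.37710664  0.25597878 -0.17056776] 0.3587838951932709
```

View pics/w12.png

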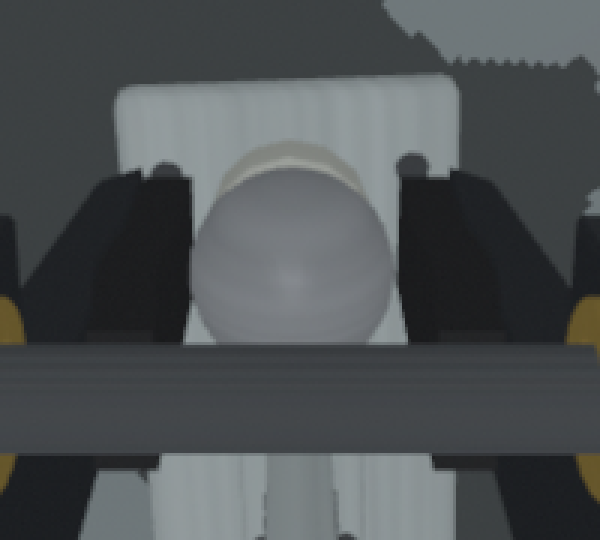

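step_arm(plan=[0,0,0,0,0,0,0,0,0,0,0.004,0,0,0,0.008,0,0,0,0.01,0], grip=0.5)

```text
t: 13.28
tcp_pos: [404.5, 191.7, 56.7]
tcp_rot: [-0.001, 0.365, 0.931, 0.012]
force: [-0.3, 0.5, -0.1]
gripper_width: 0.499
```

step_arm(plan=[0,0,0.015,0,0,0,0.02,0,0,0,0.02,0,0,0,0.01,0,0,0,0,0])

```text
t: 13.7
tcp_pos: [403.8, 192.2, 128.3]
tcp_rot: [-0.001, 0.364, 0.931, 0.013]
force: [0.6, -0.6, 0.1]
gripper_width: 0.503
```

```bash
python3 - <<'E'
from h import *
import pickle
o=bot.observe();q=o["tcp_rot"];print(o["t"],o["tcp_pos"],o["force"],o["gripper_width"],np.degrees(2*np.arctan2(q[2],q[1])),o["joint_positions"].round(2))
M=R.from_quat([q[1],q[2],q[3],q[0]]).as_matrix();print("tool z",M[:,2].round(3))
W=par("wrist");cv2.imwrite("pics/w13.png",eyes.read_camera("wrist")[:,:,::-1]);pickle.dump(W,open("w13.pkl","wb"))
print(proj(W,(405.5,192.1,22)),proj(W,(405.5,192.1,34)))
E
```

```text
13.7 [403.83450002 192.24789891 128.25266768] [ 0.61319895 -0.55690689  0.09161049] 0.5027806287031933 137.27530628472738 [ 0.26  0.6  -0.99  2.12  0.71  0.78  1.22]
tool z [ 0.007  0.024 -1.   ]
[313.8831069  240.08750985] [313.85234512 245.11001949]
```

View pics/w13.png

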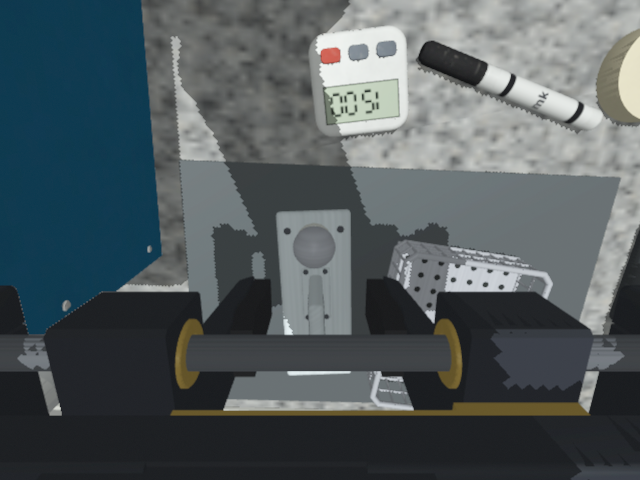

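step_arm(plan=[0.008,0.009,0,0.015,0.008,0.009,0,0.015,0.008,0.009,0,0,0.005,0.005,0,0,0,0,0,0], grip=0.35)

```text
t: 14.17
tcp_pos: [433.2, 224.3, 125.6]
tcp_rot: [-0.002, 0.349, 0.937, 0.011]
force: [-0.2, -0.1, 0.8]
gripper_width: 0.348
```

```bash
python3 - <<'E'
from h import *
o=bot.observe();q=o["tcp_rot"];print(o["t"],o["tcp_pos"],o["gripper_width"],np.degrees(2*np.arctan2(q[2],q[1])),o["joint_positions"].round(2))
M=R.from_quat([q[1],q[2],q[3],q[0]]).as_matrix();print("tool z",M[:,2].round(3))
W=par("wrist");i=eyes.read_camera("wrist")[:,:,::-1];cv2.imwrite("pics/w14.png",i)
print(proj(W,(405.5,192.1,34)),proj(W,(435.3,226.7,68)))
d=np.array([-.653,-.757,0])
P=lambda x,y,z:proj(W,np.array([435.3,226.7,2])+d*x+np.array([.757,-.653,0])*y+[0,0,z]).round(1)
print([P(x,y,66) for x in(17,-17) for y in (-5,5)],[P(66,y,12) for y in(-28,28)])
E
```

```text
14.1667 [433.17815069 224.29839041 125.56817392] 0.34799107207993735 139.09077821572518 [ 0.19  0.66 -0.97  2.02  0.73  0.83  1.23]
tool z [ 0.003  0.022 -1.   ]
[315.40325949 183.45125149] [315.92157704 267.78834283]
[array([324.4, 240.4]), array([307.2, 240.5]), array([324.2, 293.8]), array([307.8, 293.9])] [array([355.6, 150.2]), array([274.8, 150.4])]
```

View pics/w14.png

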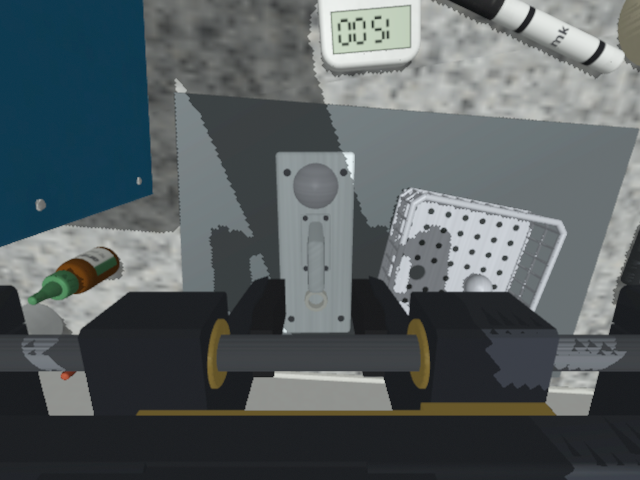

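step_arm(plan=[0,0,-0.012,0,0,0,-0.012,0,0,0,-0.01,0,0,0,-0.005,0,0,0,0,0])

```text
t: 14.63
tcp_pos: [430.0, 221.5, 80.5]
tcp_rot: [-0.004, 0.349, 0.937, 0.008]
force: [0.5, -0.8, 0.6]
gripper_width: 0.352
```

step_arm(plan=[0.002,0.002,-0.006,0,0.001,0.001,-0.008,0,0,0,-0.008,0,0,0,-0.006,0,0,0,0,0])

```text
t: 15.05
tcp_pos: [433.0, 224.5, 49.1]
tcp_rot: [-0.004, 0.349, 0.937, 0.008]
force: [0.4, -1.0, -0.5]
gripper_width: 0.349
```

step_arm(plan=[0,0,-0.004,0,0,0,-0.001,0,0,0,0,0])

```text
t: 15.3
tcp_pos: [433.0, 224.6, 43.4]
tcp_rot: [-0.004, 0.349, 0.937, 0.008]
force: [-0.2, -0.7, -0.1]
gripper_width: 0.348
```

```bash
python3 - <<'E'
from h import *
o=bot.observe();q=o["tcp_rot"];print(o["t"],o["tcp_pos"],o["force"],o["gripper_width"],np.degrees(2*np.arctan2(q[2],q[1])))
M=R.from_quat([q[1],q[2],q[3],q[0]]).as_matrix();print("tool z",M[:,2].round(3),M[:,0].round(3))
W=par("wrist");i=eyes.read_camera("wrist")[:,:,::-1];cv2.imwrite("pics/w15.png",i)
E
```

```text
15.3 [432.95746834 224.61709173  43.35516175] [-0.16089146 -0.74167269 -0.12335533] 0.3477258595207232 139.12714381784713
tool z [-0.002  0.018 -1.   ] [-0.756  0.654  0.013]
```

View pics/w15.png

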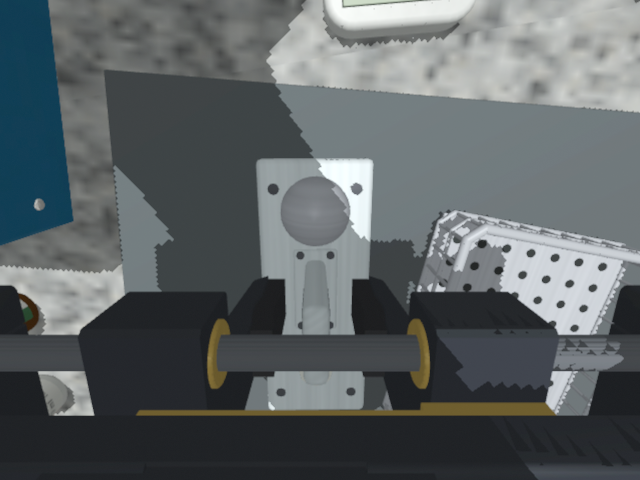

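step_arm(plan=[0,0,0,0,0,0,0,0,0,0,0,0,0,0,0,0,0,0,0,0], grip=0, squeeze=8)

```text
t: 15.77
tcp_pos: [433.7, 224.6, 44.2]
tcp_rot: [-0.003, 0.349, 0.937, 0.008]
force: [0.6, 1.1, -1.8]
gripper_width: 0.111
```

step_arm(plan=[0,0,0,0,0,0,0,0,0,0,0,0], squeeze=45)

```text
t: 16.02
tcp_pos: [433.7, 224.6, 44.2]
tcp_rot: [-0.003, 0.349, 0.937, 0.009]
force: [0.2, -0.1, -2.0]
gripper_width: 0.109
```

step_arm(plan=[0,0,0.003,0,0,0,0.003,0,0,0,0.004,0,0,0,0.004,0,0,0,0,0])

```text
t: 16.43
tcp_pos: [432.3, 223.5, 58.6]
tcp_rot: [-0.004, 0.349, 0.937, 0.007]
force: [0.4, 0.1, -4.1]
gripper_width: 0.11
```

```bash
python3 - <<'E'
from h import *
o=bot.observe();q=o["tcp_rot"];print(o["t"],o["tcp_pos"],o["force"],o["gripper_width"],np.degrees(2*np.arctan2(q[2],q[1])))
M=R.from_quat([q[1],q[2],q[3],q[0]]).as_matrix();print("tool z",M[:,2].round(3),M[:,0].round(3))
W=par("wrist");i=eyes.read_camera("wrist")[:,:,::-1];cv2.imwrite("pics/w16.png",i)
E
```

```text
16.4333 [432.27383604 223.47759356  58.60092929] [ 0.35722618  0.11473018 -4.05810535] 0.1102799151600073 139.09252692575913
tool z [-0.003  0.017 -1.   ] [-0.756  0.655  0.013]
```

View pics/w16.png

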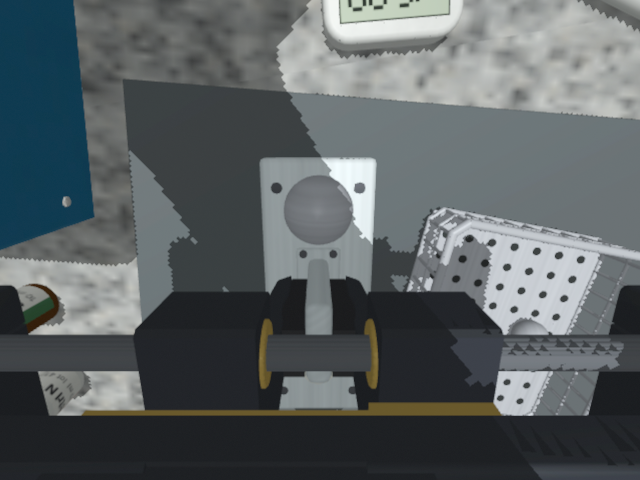

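step_arm(plan=[0,0,0.006,0,0,0,0.01,0,0,0,0.012,0,0,0,0.014,0,0,0,0.014,0])

```text
t: 16.9
tcp_pos: [429.9, 222.2, 116.3]
tcp_rot: [-0.006, 0.349, 0.937, 0.005]
force: [1.1, 0.1, -4.1]
gripper_width: 0.104
```

step_arm(plan=[0,0,0.014,0,0,0,0.012,0,0,0,0.01,0,0,0,0.005,0,0,0,0,0])

```text
t: 17.32
tcp_pos: [430.2, 223.0, 164.7]
tcp_rot: [-0.005, 0.348, 0.937, 0.006]
force: [-0.2, -0.1, -4.3]
gripper_width: 0.111
```

```bash
python3 - <<'E'
from h import *
o=bot.observe();q=o["tcp_rot"];print(o["t"],o["tcp_pos"],o["force"],o["gripper_width"],np.degrees(2*np.arctan2(q[2],q[1])),o["joint_positions"].round(2))
M=R.from_quat([q[1],q[2],q[3],q[0]]).as_matrix();print("tool z",M[:,2].round(3),M[:,0].round(3))
W=par("wrist");i=eyes.read_camera("wrist")[:,:,::-1];cv2.imwrite("pics/w17.png",i)
S=par("side");T=par("top")
L=onz(S,240+208.3/4.6,50+310/4.6,160);print("lens",L)
w=np.array([.698,-.716,0]);n=np.array([.716,.698,0])
t=cv2.resize(cv2.imread("pics/top0.png")[350:460,130:260],None,fx=5,fy=5,interpolation=2)
s=cv2.resize(cv2.imread("pics/side0.png")[50:180,240:340],None,fx=4.6,fy=4.6,interpolation=2)
for a in np.linspace(0,2*np.pi,25):
  for r in (30,40):
    X=L+r*(n*np.cos(a)+np.array([0,0,np.sin(a)]))
    p=(proj(T,X)-[130,350])*5; cv2.circle(t,tuple(int(v) for v in p),2,(0,0,255),-1)
    p=(proj(S,X)-[240,50])*4.6; cv2.circle(s,tuple(int(v) for v in p),2,(0,0,255),-1)
c=np.zeros((600,800,3),np.uint8);h=min(t.shape[0],600);c[:598,:400]=s[:598,:400];c[:h,400:800]=t[:h,200:600];cv2.imwrite("pics/ring.png",c)
E
```

```text
17.3167 [430.16729193 223.03175926 164.71348379] [-0.19110339 -0.05253865 -4.33959301] 0.1105598352156437 139.2429997309438 [ 0.24  0.61 -1.03  2.    0.65  0.91  1.29]
tool z [-0.004  0.015 -1.   ] [-0.757  0.653  0.013]
lens [244.56036427 383.69921351 160.        ]
```

View pics/w17.png

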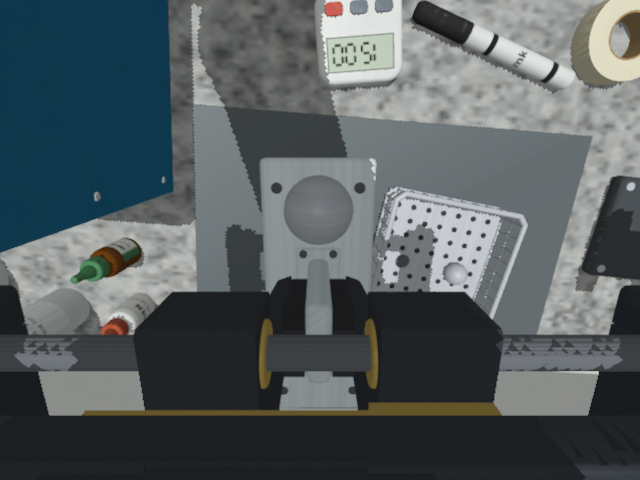

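View pics/ring.png

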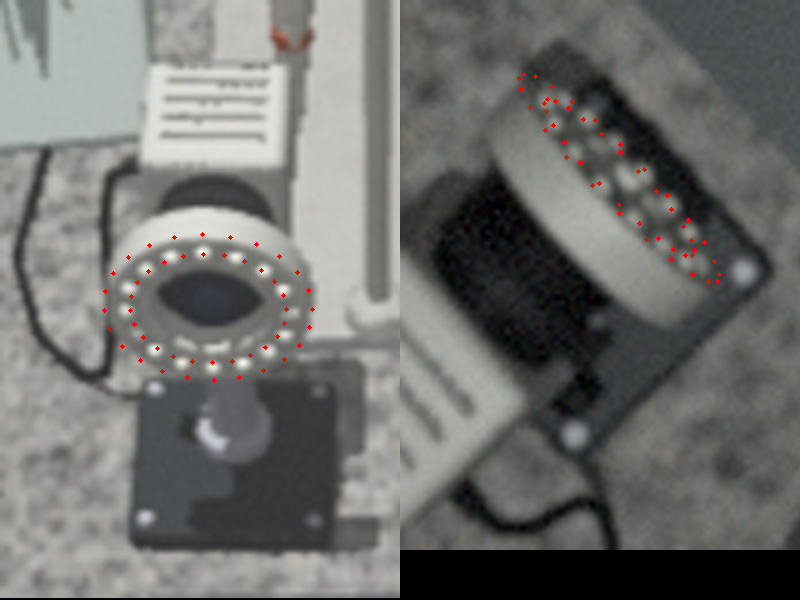

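step_arm(plan=[-0.002,0.001,0.001,-0.03,-0.003,0.002,0.001,-0.06,-0.003,0.002,0.001,-0.07,-0.003,0.002,0.001,-0.07,-0.003,0.002,0.001,-0.07])

```text
t: 17.78
tcp_pos: [414.3, 230.0, 166.2]
tcp_rot: [-0.006, 0.49, 0.872, 0.005]
force: [-0.8, 0.0, -5.0]
gripper_width: 0.105
```

step_arm(plan=[-0.003,0.002,0,-0.07,-0.003,0.002,0,-0.07,-0.003,0.002,0,-0.07,-0.003,0.002,0,-0.07,-0.003,0.002,0,-0.07])

```text
t: 18.2
tcp_pos: [396.2, 239.0, 162.9]
tcp_rot: [-0.007, 0.641, 0.768, 0.003]
force: [-0.1, -0.1, -4.8]
gripper_width: 0.109
```

step_arm(plan=[-0.003,0.002,0,-0.07,-0.003,0.002,0,-0.07,-0.003,0.002,0,-0.07,-0.003,0.002,0,-0.06,0,0,0,-0.03])

```text
t: 18.62
tcp_pos: [380.1, 246.4, 159.6]
tcp_rot: [-0.007, 0.753, 0.657, 0.001]
force: [0.2, 0.1, -3.3]
gripper_width: 0.112
```

```bash
python3 - <<'E'
from h import *
o=bot.observe();q=o["tcp_rot"];print(o["t"],o["tcp_pos"],o["force"],o["gripper_width"],np.degrees(2*np.arctan2(q[2],q[1])),o["joint_positions"].round(2))
M=R.from_quat([q[1],q[2],q[3],q[0]]).as_matrix();print("tool z",M[:,2].round(3),M[:,0].round(3))
W=par("wrist");i=eyes.read_camera("wrist")[:,:,::-1];cv2.imwrite("pics/w18.png",i)
E
```

```text
18.6167 [380.14861736 246.42297661 159.57220118] [ 0.17266398  0.07313789 -3.26018243] 0.1117083027683467 82.21353463235488 [ 0.01  0.47 -0.82  2.08  0.47  0.78  0.34]
tool z [-0.009  0.012 -1.   ] [0.136 0.991 0.011]
```

View pics/w18.png

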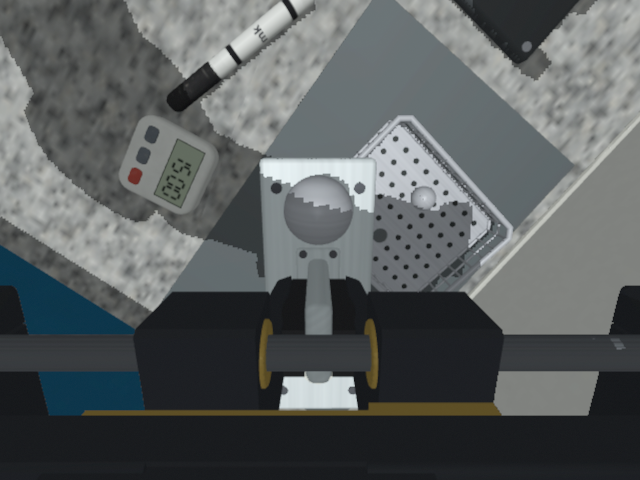

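step_arm(plan=[-0.002,0.001,0.002,-0.04,-0.002,0.002,0.002,-0.07,-0.002,0.002,0.002,-0.07,-0.002,0.002,0.002,-0.07,-0.002,0.002,0.002,-0.07])

```text
t: 19.08
tcp_pos: [368.2, 253.5, 166.6]
tcp_rot: [-0.008, 0.851, 0.526, -0.001]
force: [0.4, -0.3, -3.8]
gripper_width: 0.107
```

step_arm(plan=[-0.002,0.002,0.002,-0.07,-0.002,0.002,0.002,-0.07,-0.001,0.001,0.001,-0.07,0,0,0,-0.05,0,0,0,-0.03])

```text
t: 19.5
tcp_pos: [360.8, 258.1, 169.7]
tcp_rot: [-0.008, 0.92, 0.393, -0.003]
force: [-0.5, 0.2, -4.2]
gripper_width: 0.108
```

step_arm(plan=[0,0,0,-0.01,0,0,0,0])

```text
t: 19.67
tcp_pos: [360.2, 257.8, 168.9]
tcp_rot: [-0.008, 0.921, 0.388, -0.003]
force: [-0.8, -0.8, -4.8]
gripper_width: 0.107
```

```bash
python3 - <<'E'
from h import *
o=bot.observe();q=o["tcp_rot"];print(o["t"],o["tcp_pos"],o["force"],o["gripper_width"],np.degrees(2*np.arctan2(q[2],q[1])),o["joint_positions"].round(2))
M=R.from_quat([q[1],q[2],q[3],q[0]]).as_matrix();print("tool z",M[:,2].round(3),M[:,0].round(3))
# ball from wrist measure
print("ball est",o["tcp_pos"]+M@[0,-42.4,10.5])
E
```

```text
19.6667 [360.15007044 257.7803026  168.89729396] [-0.7795431  -0.75272982 -4.78808826] 0.10685908820007514 45.7181644573501 [-0.13  0.4  -0.69  2.1   0.34  0.76 -0.23]
tool z [-0.012  0.012 -1.   ] [ 0.698  0.716 -0.   ]
ball est [329.66868935 287.50154768 159.1226841 ]
```

step_arm(plan=[0.002,0.001,0.001,0,0.002,0.001,0,-0.01,0.001,0.001,0,0,0,0,0,0,0,0,0,0])

```text
t: 20.08
tcp_pos: [365.5, 260.7, 169.2]
tcp_rot: [-0.008, 0.923, 0.385, -0.004]
force: [0.4, -0.7, -3.7]
gripper_width: 0.105
```

```bash
python3 - <<'E'
from h import *
o=bot.observe();q=o["tcp_rot"];print(o["t"],o["tcp_pos"],o["force"],o["gripper_width"],o["qvel"].round(3))
M=R.from_quat([q[1],q[2],q[3],q[0]]).as_matrix();print("ball est",o["tcp_pos"]+M@[0,-42.4,10.5],M[:,2].round(3))
W=par("wrist");i=eyes.read_camera("wrist")[:,:,::-1];cv2.imwrite("pics/w19.png",i)
print(proj(W,(335.2,290.6,160)), onz(W,318.5,210,160))
cv2.imwrite("pics/s19.png",eyes.read_camera("side")[:,:,::-1]);cv2.imwrite("pics/t19.png",eyes.read_camera("top")[:,:,::-1])
print(proj(par("side"),(335.2,290.6,160)),proj(par("top"),(335.2,290.6,160)))
E
```

```text
20.0833 [365.538861   260.73204033 169.23723145] [ 0.43789847 -0.72334239 -3.73222486] 0.10501783990914279 [-0.001  0.006  0.    -0.009 -0.001  0.     0.001]
ball est [335.26517918 290.67486468 159.49344063] [-0.014  0.011 -1.   ]
[318.40656251 209.34015833] [335.43052613 290.42820218 160.        ]
[283.19435486 176.60156989] [280.24462402 319.67214506]
```

View pics/w19.png

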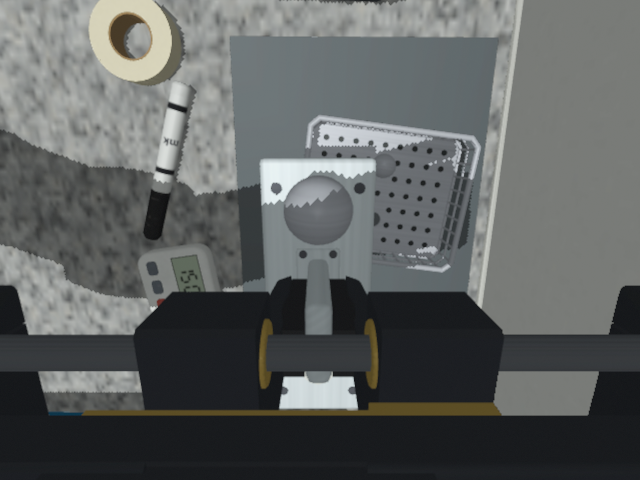

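View pics/s19.png

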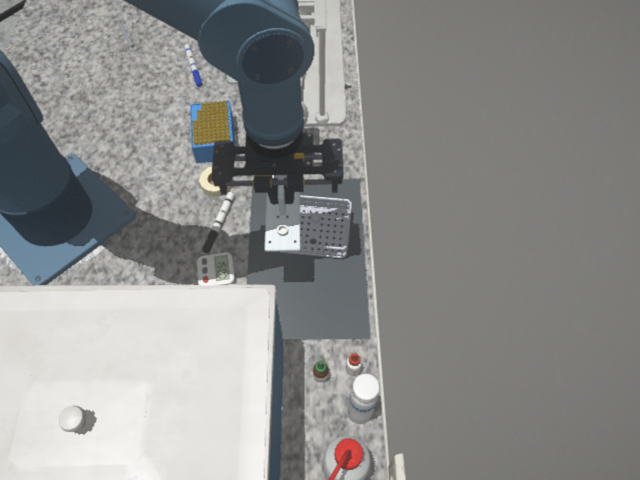

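View pics/t19.png

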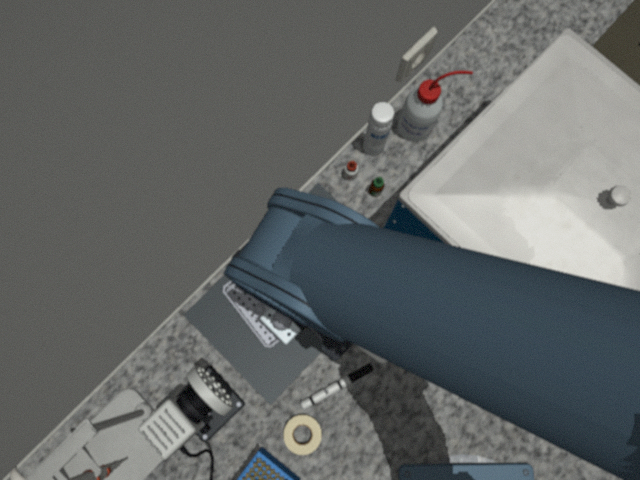

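step_arm(plan=[0,0,0,0,0,0,0,0,0,0,0,0])

```text
t: 20.48
tcp_pos: [365.3, 260.6, 169.3]
tcp_rot: [-0.008, 0.923, 0.385, -0.004]
force: [-0.1, -0.1, -3.9]
gripper_width: 0.111
```

```bash
python3 - <<'E'
from h import *
from workcell import sign_off
o=bot.observe();print(o["t"],o["tcp_pos"],o["qvel"].round(3),o["gripper_width"])
print(sign_off())
E
```

```text
20.4833 [365.28415991 260.59748175 169.30159053] [ 0.001  0.    -0.     0.002 -0.    -0.001 -0.   ] 0.1113357863093952
the job is handed in; nothing more can be done
None
```

The job is handed in: the tray is held level and still in front of the inspection camera, with the larger ball riding loose in the larger cup. The hand-in reported no verdict. It took 20.5 s of the 61 s allowed.

**What I did**
- I first slid the empty tray about 35 mm away from the water bath, pushing on its grip, so the gripper body would fit beside the bath.
- I then took the larger ball out of the basket, lowered it into the larger cup and let it go only once it was supported.
- I gripped the tray by its upright grip, lifted it, and turned and carried it slowly to the camera.

**Last checks**
- **Ball position:** it is estimated within about 1 mm of the point 130 mm out from the lens. The wrist picture shows it at pixel (318.5, 210), against an expected (318.4, 209.3).
- **Ball in cup:** it looks unmoved in its cup in every picture since the lift.
- **Tray:** the tool is tilted less than 0.02 rad, the cup end points at the lens within a few degrees, and joint speeds are about zero. The tray's own tilt was only judged from the pictures.
- **Smaller ball and bottles:** the smaller ball is in the basket, and neither dropper bottle shows visible movement.

**What disagreed**
- The wrist camera put the cup about 2 to 3 mm from my first estimate. I corrected for it before letting the ball go.
- The arm drifted up to 27 mm sideways on fast descents. I corrected that step by step, and the force readings stayed low.
- In the final top view the arm hides the ball, so the end position rests on the wrist camera and the arm's own readings.

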